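# Fit the bayonet cap on the filter housing and hold it home

### The job

Fit the red knurled cap on the blue filter housing: set it squarely over the upright spigot, turn it until its hidden keyways drop over the two cross pins, then push it down against the sprung orange ring until it is fully home on its seat. Finish while still holding it pushed fully home with the gripper (the spring lifts it again if you let go), and do not knock over the small glue bottle or the brass coupler.

Things in the scene. Friction and masses are not known exactly. Their poses are not given: they have to be found in the camera images.
- cap: Loose red cap, 0.2 kg, stands open end down. Origin: centre of its lower rim, z up. Smooth skirt 48 mm wide up to 42 mm, then a solid grip with steel ribs, 50 mm wide, 42 to 64 mm (top). Bore 34.6 mm wide, 41 mm deep. Four keyways hidden in the skirt, open at the rim, 36 mm long, 11 mm wide, on its +x, -x, +y, -y axes: it fits in four positions 90 degrees apart; none shows from outside.
- housing: Filter housing fixed to the bench: grey base plate 104 x 104 x 8 mm, round blue body 76 mm wide up to 30 mm, brass hose ports on its +y and -y sides out to 59 mm from the axis. Origin: centre of its underside, z up along the upright aluminium spigot, which is 32 mm wide up to 62 mm above the bench, then tapers to 18 mm wide at 70 mm.
- seat (a point): Centre of the steel shoulder (46 mm wide) on which the cap's rim sits when home, 34 mm above the bench; axes as the housing. Cap origin at this point = fully home.
- spigot_top (a point): Centre of the spigot's tip, 70 mm above the bench.
- press_ring (a joint): Orange spring ring 62 mm wide round the foot of the spigot, its top 40 mm above the bench when free. Joint value: how far it is pressed down, in m, 0 free, 0.006 when the cap is home on the seat. The spring pushes up with about 5.5 N at first and 11 N when the cap is home.
- glue_bottle: Small upright white glue bottle, 31 mm wide, 86 mm high; origin at the centre of its underside.
- brass_coupler: Upright brass pipe coupler, 26 mm wide, 66 mm high; origin at the centre of its underside.
- pins (a point): Centre of the 6 mm steel cross pin through the spigot along the housing's x axis, 48 mm above the bench (its upper side 51 mm); it stands out 20.5 mm from the axis on both sides. A cap not turned right rests with its rim on the pins, 17 mm above home; turned right to within about 8 degrees it can go on down.
There are look-alikes about, which are no part of the job. Several things look just like the cap: the one meant starts farthest to the robot's left.

How it is judged:
By the outcome, as a careful person would: the job done as asked, in the order asked, and still so for the second after the job is handed in, while the arm keeps its last pose, push and grip.
It also fails if it takes over 45 s, if anything falls off the work surface, if the arm or the gripper's body presses on something with over 40 N, if the wrist force passes 120 N, or if a joint passes its speed limit or range.

### The arm

A 6-joint arm with a two-finger parallel gripper is mounted at the origin on a cart in front of the work surface, level with it; the furniture and walls round the work are solid. World frame = base frame: x ahead of the robot, y to its left, z up, the work surface at z = 0. Lengths are in mm, angles in rad, forces in N, time in s.
With the tool pointing down it reaches from about 300 to 875 mm from the base axis. Payload 4.2 kg.
Tool frame: the origin (TCP) lies midway between the tips of the shut fingers; the grasp point (between the pads) lies 19 mm behind it; z points along the fingers, y is the line along which they close (so a half turn about z gives the same grasp; the last joint's range is limited). The gripper opens to 85 mm and grips with 20 to 120 N. Pads are 22 mm wide; open, the fingers measure 114 mm over their backs; the gripper's body (76 mm by 85 mm) begins 54 mm behind the grasp point. The pads swing forward as they close: fully open they stand 13 mm farther back than shut.
Start: joints at [1.237, 0.32, 1.565, -0, 1.257, -0.02], TCP at [177.49, 546.936, 231.338] pointing down, gripper open.
Joint ranges: [-3.11, 3.11], [-0.84, 2.01], [0.21, 2.61], [-1.34, 4.49], [0.05, 2.63], [-2.56, 2.56]. Speed limits (rad/s): [2.57, 2.57, 3.14, 3.14, 3.14, 3.14].

### API

Orientations are given as a unit quaternion [w, x, y, z].
In Python, from cell import telemetry, eyes, ticket gives the robot as it stands. The module is installed in compiled form; this text tells all that it offers.
- The arm moves only by the shell command python3 -m jog 'ROWS' [FORCE]. ROWS is a JSON object of lists of equal length, an entry for each row: "gripper": the finger opening in mm, from 0 to 85.4; "xyz": the shift along the world's x, y, z in units of 25 mm (1.0 is 25 mm), a list of three; "delta_rot": the turn, a rotation vector about the world's x, y, z in units of 10 degrees (1.0 is 10 degrees), a list of three. A call has 1 to 20 rows; each row shifts and turns the commanded pose from where the row before left it; what a row does not reach is not made up. A row lasts 1/8 s, in which the tool goes at most 62.5 mm and 10.7 degrees, less where a joint would pass 70% of its speed; a pose out of reach is approached as far as the arm can. A call is refused whole if a number of a shift passes 1 or a number of a turn 1, either way. A call with a gripper value outside its range is refused whole. The fingers move at their own pace and stop on an object; FORCE is the grip in N (left out, the last holds). Time passes only in rows, so rows that do not move let the fingers close. It gives the time, the measured TCP pose, the force, the opening and the grip force at its end, in the units of the state.
- telemetry.sense(): the state, without advancing time (a new reading comes with each control period).
- eyes.get_image(name): name is "scene" or "side" or "wrist"; returns a dict with "img" (384x512x3 uint8, blue, green, red), "depth" (384x512 float32, mm along the optical axis (not along the pixel's ray), 0 where there is no reading), "fovy" (degrees; the focal length in pixels is half the picture's height over the tangent of half this angle, whatever the lens; pixels are square), "cx", "cy" (the principal point, pixels), "xyz" and "attitude" of the camera in the world. Camera axes: x right, y down, z forward; pixel columns grow to the right and rows downward; lengths in mm; the calibration is good to about 2 mm. A picture is of the moment at which its call begins.
- ticket.sign_off(): hands the job in; it is judged then, once.
The state is a dict: "time_s": time; "qpos": joint angles; "joint_velocities": joint speeds; "tau": joint torques, N m; "eef_pos": TCP position; "eef_rot": TCP orientation; "contact_force": force on the tool from outside, world axes, zero at the start; "torque": the same for the moment, N m; "grip_width": opening from 0.0 (shut) to 1.0 (fully open); "grip_force": force on a finger pad.
Only numpy, scipy, OpenCV 4.12 (cv2) and the standard library are available. Lean on these libraries where they do the work, as an engineer would, in place of code of your own. Each camera call takes 0.05 s, during which the arm holds its last target. There are 200 camera calls.

## Working session

There is one attempt and no reset: what is moved stays moved. The work goes in short steps, Python scripts to look and compute and a shell command to move; the robot and the scene stay as the last step left them, time stands still between calls to the robot, and variables do not carry over. Pictures are saved under pics/ and viewed, at most 10 in all, crops included, and the job is handed in when it is done.

```bash
mkdir -p pics; cat > h.py <<'E'
import numpy as np, cv2
from scipy.spatial.transform import Rotation as R
from cell import telemetry, eyes, ticket
def cam(n):
    d=eyes.get_image(n); h=d["img"].shape[0]
    d["f"]=h/2/np.tan(np.radians(d["fovy"])/2)
    a=np.array(d["attitude"],float)
    d["R"]=a if a.shape==(3,3) else R.from_quat(a,scalar_first=True).as_matrix()
    d["t"]=np.array(d["xyz"],float); return d
def cloud(d):
    v,u=np.mgrid[:d["img"].shape[0],:d["img"].shape[1]]; z=d["depth"]
    p=np.stack([(u-d["cx"])/d["f"]*z,(v-d["cy"])/d["f"]*z,z],-1)
    return p@d["R"].T+d["t"]
def ray(d,u,v,z):
    r=d["R"]@np.array([(u-d["cx"])/d["f"],(v-d["cy"])/d["f"],1]); return d["t"]+r*(z-d["t"][2])/r[2]
E
python3 - <<'E'
from h import *
for n in("scene","side","wrist"):
    d=cam(n); cv2.imwrite(f"pics/{n}0.png",d["img"]); print(n,d["attitude"],d["xyz"],d["fovy"],d["cx"],d["cy"])
s=telemetry.sense(); print(s)
E
```

```text
scene [-0.39799663  0.83152817 -0.35356748  0.15858634] [ 112.15869194 -526.54735617  627.58159874] 49.09752315037081 256.7089315104035 195.14904633693268
side [-0.00924462  0.04023633  0.91298777 -0.40589274] [637.98688178 736.70049896 788.96261234] 44.64434181267515 257.0505800170048 202.7070467739332
wrist [0.13292371 0.79778838 0.58025869 0.09573321] [ 97.75985967 572.94995781 373.63213099] 64.75545760592667 254.02984752957656 188.39695331464347
{'time_s': 0.15, 'qpos': array([ 1.23701133e+00,  3.20170898e-01,  1.56539467e+00, -8.17392161e-07,
        1.25737944e+00, -2.00215993e-02]), 'joint_velocities': array([ 0.00135358, -0.00107067, -0.00378782, -0.00221559, -0.00187435,
        0.00250495]), 'tau': array([ 1.25913233e-03, -4.15843785e+01, -2.34347105e+01,  1.24392695e-04,
        6.00005704e-03, -2.92155889e-06]), 'eef_pos': array([177.36528326, 546.59447018, 230.66214738]), 'eef_rot': array([-1.18611721e-04,  1.56238804e-01,  9.87719079e-01, -6.65688888e-04]), 'contact_force': array([ 0.80514049,  0.12967162, -0.06992544]), 'torque': array([-0.01558691, -0.00556831, -0.01402009]), 'grip_force': 0.0, 'grip_width': 1.0017252519902398}
```

View pics/scene0.png

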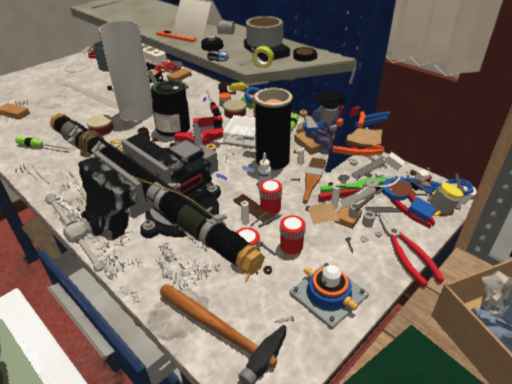

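View pics/side0.png

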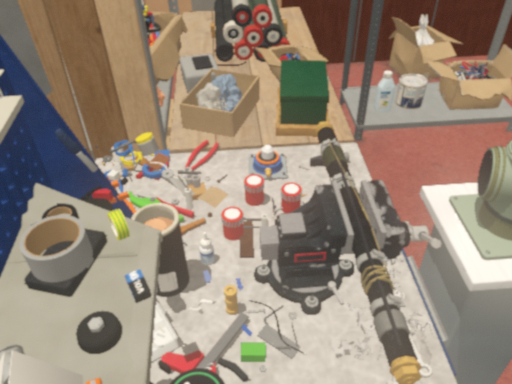

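Three red caps: scene (247,237), (291,233), (270,193); side (291,197), (254,190), (232,222). The housing is at scene (330,285) / side (267,160). The glue bottle is at side (206,248) and the coupler at side (231,299).

```bash
python3 - <<'E'
from h import *
for n in("scene","side"):
    d=cam(n); P=cloud(d); hsv=cv2.cvtColor(d["img"],cv2.COLOR_BGR2HSV)
    H,S,V=[hsv[...,i].astype(int) for i in range(3)]
    ws=(P[...,2]>5)&(P[...,2]<95)&(P[...,0]>150)&(P[...,0]<900)&(abs(P[...,1])<600)&(d["depth"]>0)
    ms={"red":((H<6)|(H>174))&(S>150)&(V>60),"orange":(H>6)&(H<22)&(S>150)&(V>110),"blue":(H>95)&(H<125)&(S>90),"white":(S<60)&(V>150)&(P[...,2]>20)}
    for k,m in ms.items():
        N,l,st,c=cv2.connectedComponentsWithStats((m&ws).astype(np.uint8))
        for i in range(1,N):
            if st[i,4]>50:
                p=P[l==i]; print(n,k,st[i,4],c[i].round(),"mean",p.mean(0).round(),"min",np.percentile(p,3,axis=0).round(),"max",np.percentile(p,97,axis=0).round())
E
```

```text
scene red 53 [233. 113.] mean [871. 331.  15.] min [858. 314.   7.] max [897. 351.  21.]
scene red 152 [207. 120.] mean [788. 356.  16.] min [762. 335.   7.] max [825. 383.  20.]
scene red 68 [102. 130.] mean [547. 540.  14.] min [527. 533.   6.] max [567. 557.  21.]
scene red 213 [211. 134.] mean [744. 286.  16.] min [712. 274.   6.] max [779. 311.  21.]
scene red 135 [183. 136.] mean [685. 339.  15.] min [669. 308.   6.] max [704. 371.  20.]
scene red 111 [269. 188.] mean [636. -38.  62.] min [619. -57.  60.] max [664. -11.  64.]
scene red 83 [348. 192.] mean [ 793. -139.   14.] min [ 766. -176.    6.] max [ 813. -126.   59.]
scene red 76 [325. 196.] mean [ 748. -108.   12.] min [ 735. -116.    6.] max [763. -98.  16.]
scene red 240 [270. 205.] mean [627. -48.  24.] min [617. -58.   7.] max [646. -29.  42.]
scene red 224 [412. 214.] mean [ 810. -289.   28.] min [ 802. -331.   19.] max [ 825. -243.   36.]
scene red 148 [292. 226.] mean [ 580. -152.   63.] min [ 560. -171.   60.] max [ 606. -126.   65.]
scene red 84 [251. 235.] mean [ 506. -113.   63.] min [ 490. -131.   61.] max [52
[... 3632 characters left out ...]
.] mean [561. 106.  26.] min [556.  81.  23.] max [566. 133.  29.]
side white 72 [263. 270.] mean [585. 103.  25.] min [575.  94.  20.] max [596. 111.  33.]
side white 288 [167. 282.] mean [781. 135.  47.] min [765. 131.  23.] max [797. 138.  71.]
side white 125 [335. 291.] mean [449. 179.  33.] min [439. 156.  27.] max [459. 207.  38.]
side white 102 [310. 289.] mean [497. 163.  26.] min [470. 159.  23.] max [523. 168.  28.]
side white 71 [312. 301.] mean [497. 191.  25.] min [487. 181.  20.] max [506. 200.  30.]
side white 745 [163. 330.] mean [786. 236.  32.] min [763. 182.  23.] max [801. 273.  36.]
side white 67 [368. 323.] mean [399. 249.  23.] min [389. 243.  20.] max [410. 256.  25.]
```

View pics/wrist0.png

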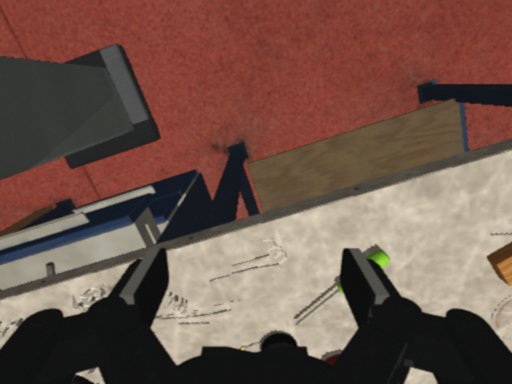

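```bash
python3 - <<'E'
from h import *
d=cam("scene");P=cloud(d)
for u,v in[(70,125),(160,195),(245,255),(180,170),(110,190),(80,230),(272,130),(245,212),(255,205),(125,70),(170,100),(264,160),(331,272),(312,180)]: print("scene",u,v,P[v,u].round())
d=cam("side");P=cloud(d)
for u,v in[(330,145),(360,260),(400,365),(300,240),(310,290),(410,240),(165,215),(265,225),(247,240),(206,238),(231,290),(231,300)]: print("side",u,v,P[v,u].round())
E
```

```text
scene 70 125 [399. 337. 172.]
scene 160 195 [391.  -8. 171.]
scene 245 255 [ 396. -213.  169.]
scene 180 170 [460.  26. 171.]
scene 110 190 [333.  52. 184.]
scene 80 230 [273.  89. 106.]
scene 272 130 [753.  63. 115.]
scene 245 212 [563. -36.  38.]
scene 255 205 [622.  -6.   3.]
scene 125 70 [660. 539. 159.]
scene 170 100 [685. 374. 113.]
scene 264 160 [701.  40.  66.]
scene 331 272 [ 533. -279.   68.]
scene 312 180 [776. -48.  11.]
side 330 145 [ 412. -122.  173.]
side 360 260 [424. 211. 162.]
side 400 365 [417. 413. 166.]
side 300 240 [517. 133. 140.]
side 310 290 [497. 167.  28.]
side 410 240 [295. 125. 109.]
side 165 215 [776.  51. 151.]
side 265 225 [570. -20.  34.]
side 247 240 [638. 737. 789.]
side 206 238 [702.  45.  72.]
side 231 290 [654. 177.  61.]
side 231 300 [656. 191.  47.]
```

```bash
python3 - <<'E'
from h import *
d=cam("wrist");P=cloud(d);hsv=cv2.cvtColor(d["img"],cv2.COLOR_BGR2HSV);H,S,V=[hsv[...,i].astype(int) for i in range(3)]
m=((H<6)|(H>174))&(S>130)&(V>60)&(np.mgrid[:384,:512][0]>300)
print(m.sum(),P[m].mean(0).round(),np.ptp(P[m],axis=0).round())
print(P[342,278].round(),P[380,95].round())
# footprint map of everything, max height, near work: top view
top=np.zeros((140,140),np.float32)
for n in("scene","side"):
    Q=cloud(cam(n)).reshape(-1,3);k=(Q[:,2]>4)&(Q[:,2]<400)&(Q[:,0]>200)&(Q[:,0]<900)&(Q[:,1]>-400)&(Q[:,1]<300)
    i=((900-Q[k,0])/5).astype(int);j=((300-Q[k,1])/5).astype(int);np.maximum.at(top,(i,j),Q[k,2])
im=cv2.applyColorMap(np.clip(top,0,200).astype(np.uint8),cv2.COLORMAP_JET);im[top==0]=0
cv2.imwrite("pics/top.png",cv2.resize(im,(560,560),interpolation=cv2.INTER_NEAREST))
E
```

```text
3 [526. 568.   2.] [ 2. 10.  1.]
[457. 495.  18.] [458. 178.   0.]
```

View pics/top.png

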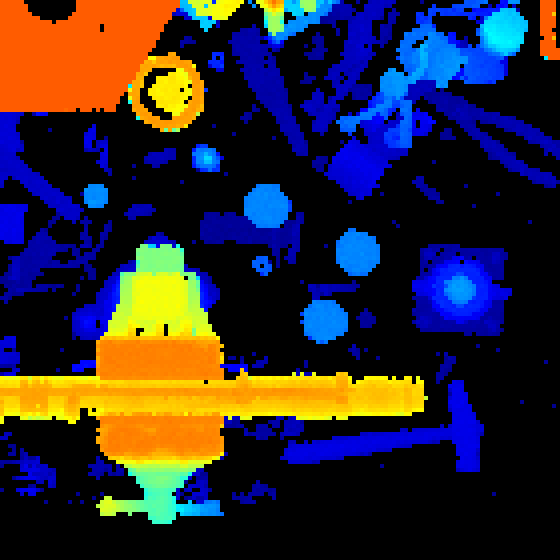

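The map confirms cap A at (643,-33), cap B (585,-147), cap C (500,-106) and the housing near (539,-276). A is leftmost, so it is the one. I raise the tool and travel above the 185 mm tall tube toward A.

```bash
python3 -m jog '{"gripper":[85,85,85,85,85,85,85,85,85,85,85,85,85,85,85,85,85,85,85,85],"xyz":[[0,0,1],[0,0,1],[0.8,-1,0],[0.8,-1,0],[0.8,-1,0],[0.8,-1,0],[0.8,-1,0],[0.8,-1,0],[0.8,-1,0],[0.8,-1,0],[0.8,-1,0],[0.8,-1,0],[0.8,-1,0],[0.8,-1,0],[0.8,-1,0],[0.8,-1,0],[0.8,-1,0],[0.8,-1,0],[0.8,-1,0],[0.8,-1,0]],"delta_rot":[[0,0,0],[0,0,0],[0,0,-0.25],[0,0,-0.25],[0,0,-0.25],[0,0,-0.25],[0,0,-0.25],[0,0,-0.25],[0,0,-0.25],[0,0,-0.25],[0,0,-0.25],[0,0,-0.25],[0,0,-0.25],[0,0,-0.25],[0,0,-0.25],[0,0,-0.25],[0,0,-0.25],[0,0,-0.25],[0,0,-0.25],[0,0,-0.25]]}' 60
python3 -m jog '{"gripper":[85,85,85,85,85],"xyz":[[0.8,-1,0],[0.8,-1,0],[0.8,-0.9,0],[0.8,-0.7,0],[0.6,-0.7,0]],"delta_rot":[[0,0,0],[0,0,0],[0,0,0],[0,0,0],[0,0,0]]}'
python3 - <<'E'
from h import *
s=telemetry.sense();print(s["qpos"].round(2),s["eef_pos"].round(1))
Rt=R.from_quat(s["eef_rot"],scalar_first=True).as_matrix();print(Rt.round(3))
d=cam("wrist");cv2.imwrite("pics/w1.png",d["img"]);P=cloud(d)
hsv=cv2.cvtColor(d["img"],cv2.COLOR_BGR2HSV);H,S,V=[hsv[...,i].astype(int) for i in range(3)]
m=((H<6)|(H>174))&(S>130)&(V>60)
for lo,hi in((58,70),):
    q=(P[...,2]>lo)&(P[...,2]<hi)&(d["depth"]>0)
    N,l,st,c=cv2.connectedComponentsWithStats(q.astype(np.uint8))
    for i in range(1,N):
        if st[i,4]>200:
            p=P[l==i][:,:2].astype(np.float32); print(st[i],cv2.minEnclosingCircle(p),p.mean(0),np.median(P[l==i][:,2]))
E
```

```text
time_s: 3.0
eef_pos: [538.1, 96.1, 281.4]
eef_rot: [0.0, 0.523, 0.852, 0.0]
contact_force: [0.4, -0.0, -0.4]
grip_width: 0.996
grip_force: 0.0
time_s: 3.62
eef_pos: [633.2, -11.3, 281.1]
eef_rot: [-0.0, 0.522, 0.853, 0.0]
contact_force: [0.6, -0.4, -0.1]
grip_width: 0.99
grip_force: 0.0
[-0.04  0.39  1.33  0.    1.42 -0.51] [633.2 -11.3 281.1]
[[-0.454  0.891  0.   ]
 [ 0.891  0.454  0.   ]
 [ 0.     0.    -1.   ]]
[344   0  27  23 493] ((655.9454345703125, 180.70045471191406), 12.951641082763672) [656.7058 178.4241] 66.0992275699208
[371 102  42  67 280] ((772.0755615234375, 88.74957275390625), 40.74834060668945) [751.10675   87.989494] 63.838506896938156
[317 135  20  20 250] ((704.2045288085938, 42.445560455322266), 11.778888702392578) [702.09845   42.859833] 63.23203289143669
[ 104  156   42   40 1304] ((499.78167724609375, -105.82678985595703), 25.990062713623047) [ 500.15735 -103.85448] 64.68632435464863
[ 234  157   41   40 1264] ((643.9561767578125, -33.27412414550781), 25.732421875) [643.4999  -31.96272] 64.67934638076497
[ 157  212   40   36 1081] ((585.9922485351562, -146.0928497314453), 25.80830955505371) [ 585.97577 -144.24248] 64.72152477414977
[411 244  24  23 263] ((899.2037963867188, -25.818294525146484), 15.82489013671875) [899.6951  -26.04309] 67.38267271255398
[382 246  22  36 354] ((870.3216552734375, -56.64170455932617), 24.842180252075195) [863.4333   -54.310993] 67.49240348444258
[282 265  28  59 377] ((776.2484130859375, -162.49703979492188), 47.166568756103516) [ 782.8021  -177.61624] 65.92463483039631
[297 323  30  33 460] ((834.9913940429688, -223.50723266601562), 36.97824478149414) [ 842.5577  -222.54517] 60.17414939095366
```

View pics/w1.png

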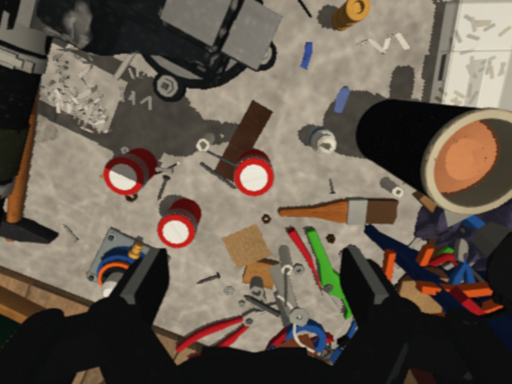

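The wrist view shows only the three caps, with A at pixel (254,172), or world (643.9,-33.3). The bottle is at (322,140) and the coupler at (350,12), both clear of the fingers. I descend and grip.

```bash
python3 -m jog '{"gripper":[85,85,85,85,85,85,85,85,85,85,85,85,85,85],"xyz":[[0.43,-0.88,0],[0,0,-1],[0,0,-1],[0,0,-1],[0,0,-1],[0,0,-1],[0,0,-1],[0,0,-1],[0,0,-1],[0,0,-0.5],[0,0,-0.5],[0,0,-0.5],[0,0,-0.5],[0,0,0]],"delta_rot":[[0,0,0],[0,0,0],[0,0,0],[0,0,0],[0,0,0],[0,0,0],[0,0,0],[0,0,0],[0,0,0],[0,0,0],[0,0,0],[0,0,0],[0,0,0],[0,0,0]]}' 80
python3 -m jog '{"gripper":[40,40,40,40,40,40,40,40],"xyz":[[0,0,0],[0,0,0],[0,0,0],[0,0,0],[0,0,0],[0,0,0],[0,0,0],[0,0,0]],"delta_rot":[[0,0,0],[0,0,0],[0,0,0],[0,0,0],[0,0,0],[0,0,0],[0,0,0],[0,0,0]]}' 80
```

```text
time_s: 5.42
eef_pos: [642.5, -32.5, 30.2]
eef_rot: [-0.001, 0.522, 0.853, -0.0]
contact_force: [-0.7, -0.2, -0.4]
grip_width: 0.991
grip_force: 0.0
time_s: 6.42
eef_pos: [643.9, -32.7, 32.4]
eef_rot: [0.001, 0.522, 0.853, 0.0]
contact_force: [-1.1, -0.7, 5.0]
grip_width: 0.559
grip_force: 82.6
```

The grip holds at about 48 mm and 83 N. I lift and carry the cap over to the housing.

```bash
python3 -m jog '{"gripper":[40,40,40,40,40,40,40,40,40,40,40,40,40,40,40,40,40],"xyz":[[0,0,0.5],[0,0,1],[0,0,1],[0,0,1],[0,0,1],[0,0,1],[-0.42,-0.97,0],[-0.42,-0.97,0],[-0.42,-0.97,0],[-0.42,-0.97,0],[-0.42,-0.97,0],[-0.42,-0.97,0],[-0.42,-0.97,0],[-0.42,-0.97,0],[-0.42,-0.97,0],[-0.42,-0.97,0],[0,0,0]],"delta_rot":[[0,0,0],[0,0,0],[0,0,0],[0,0,0],[0,0,0],[0,0,0],[0,0,0],[0,0,0],[0,0,0],[0,0,0],[0,0,0],[0,0,0],[0,0,0],[0,0,0],[0,0,0],[0,0,0],[0,0,0]]}'
python3 - <<'E'
from h import *
s=telemetry.sense();print(s["eef_pos"].round(1),s["qpos"].round(2))
d=cam("wrist");cv2.imwrite("pics/w2.png",d["img"]);P=cloud(d);np.save("w2P.npy",P)
hsv=cv2.cvtColor(d["img"],cv2.COLOR_BGR2HSV);H,S,V=[hsv[...,i].astype(int) for i in range(3)]
def rep(name,q,k=1):
    N,l,st,c=cv2.connectedComponentsWithStats(q.astype(np.uint8))
    for i in range(1,N):
        if st[i,4]>100: p=P[l==i]; print(name,st[i],p.mean(0).round(1),p.min(0).round(),p.max(0).round())
near=(abs(P[...,0]-539)<80)&(abs(P[...,1]+276)<80)&(d["depth"]>0)
rep("org",near&(H>6)&(H<22)&(S>150)&(P[...,2]>36)&(P[...,2]<44))
rep("tip",near&(P[...,2]>62)&(P[...,2]<75)&(S<80)); rep("held",near&(P[...,2]>80))
E
```

```text
time_s: 8.55
eef_pos: [537.2, -276.2, 168.7]
eef_rot: [-0.0, 0.523, 0.852, -0.0]
contact_force: [-0.1, -0.1, -2.5]
grip_width: 0.567
grip_force: 82.9
[ 537.2 -276.2  168.7] [-0.49  0.41  1.59 -0.    1.14 -0.96]
org [225 147  65  54 791] [ 534.9 -264.6   40.4] [ 509. -300.   36.] [ 570. -245.   42.]
tip [240 171  36  25 647] [ 537.7 -269.7   67.3] [ 525. -284.   62.] [ 555. -260.   72.]
held [    2   192   506   192 44423] [ 533.3 -268.   223.9] [ 474. -309.  137.] [ 592. -236.  262.]
```

View pics/w2.png

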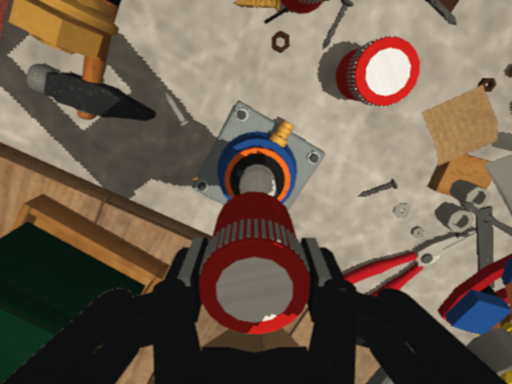

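The cap is held straight and centred at (255,290), with the spigot tip at (257,180), the plate and its ports visible. Next I measure the cap centre against the housing centre in this same view.

```bash
cat > m.py <<'E'
from h import *
from scipy.optimize import least_squares
def fit(p,r):
    f=lambda c:np.hypot(p[:,0]-c[0],p[:,1]-c[1])-r
    s=least_squares(f,p[:,:2].mean(0),loss="soft_l1",f_scale=.7); return s.x.round(2),np.abs(f(s.x)).mean().round(2),len(p)
def edge(m): 
    c,_=cv2.findContours(m.astype(np.uint8),cv2.RETR_EXTERNAL,cv2.CHAIN_APPROX_NONE); return max(c,key=len)[:,0]
for n in("wrist","scene"):
    d=cam(n);P=cloud(d);I=d["img"];hsv=cv2.cvtColor(I,cv2.COLOR_BGR2HSV);H,S,V=[hsv[...,i].astype(int) for i in range(3)]
    near=(abs(P[...,0]-539)<80)&(abs(P[...,1]+276)<80)&(d["depth"]>0)
    Z=P[...,2]
    k=near&(H>4)&(H<24)&(S>130)&(Z>35)&(Z<45)
    e=edge(k); p=np.array([ray(d,u,v,40.) for u,v in e]); rr=np.hypot(p[:,0]-539,p[:,1]+276); p=p[(rr>27)&(rr<35)]
    print(n,"ring",fit(p,30.7))
    t=near&(Z>60)&(Z<63.5) ; print(" shoulder of spigot?",t.sum())
    b=near&(Z>31)&(Z<75)&(np.hypot(P[...,0]-539,P[...,1]+276)<18); q=P[b&(Z>45)&(Z<61)]; 
    if len(q)>20: print(" spigot side",fit(q,16.))
    w=near&(Z>150)&(Z<225)&((H<6)|(H>174))&(S>120); 
    if w.sum()>50:
        q=P[w];top=np.percentile(q[:,2],97);print(" cap top z",top)
        sk=q[(q[:,2]<top-26)]; print(" skirt",fit(sk,24.))
        g=P[near&(abs(Z-top)<4)];print(" topdisc",g.mean(0),np.ptp(g,axis=0))
    h=near&(Z>5.5)&(Z<10.5); rect=cv2.minAreaRect(P[h][:,:2].astype(np.float32)); print(" plate",rect)
E
python3 m.py
```

```text
wrist ring (array([ 539.64, -275.24]), np.float64(0.59), 133)
 shoulder of spigot? 101
 spigot side (array([ 540.01, -275.66]), np.float64(0.39), 167)
 cap top z 201.76341171452577
 skirt (array([ 538.4 , -276.29]), np.float64(0.19), 1318)
 topdisc [ 536.90515711 -273.19111672  201.0354265 ] [67.35259265 50.75472282  7.9959879 ]
 plate ((539.4051513671875, -275.2474670410156), (104.18388366699219, 105.24234008789062), 86.40280151367188)
scene ring (array([ 536.32, -277.24]), np.float64(0.73), 76)
 shoulder of spigot? 58
 spigot side (array([ 538.41, -275.8 ]), np.float64(0.57), 116)
 cap top z 200.03877037920557
 skirt (array([ 537.18, -275.84]), np.float64(0.62), 254)
 topdisc [ 532.71247538 -286.79190881  198.86541027] [60.82389676 48.86203191  7.20091718]
 plate ((537.044921875, -276.6903991699219), (103.63662719726562, 103.96846771240234), 86.58720397949219)
```

```bash
python3 -m jog '{"gripper":[40,40,40,40,40,40,40,40,40],"xyz":[[0.05,0.03,-0.6],[0,0,-1],[0,0,-1],[0,0,-0.2],[0,0,-0.1],[0,0,-0.1],[0,0,-0.1],[0,0,-0.1],[0,0,0]],"delta_rot":[[0,0,0],[0,0,0],[0,0,0],[0,0,0],[0,0,0],[0,0,0],[0,0,0],[0,0,0],[0,0,0]]}'
python3 - <<'E'
from h import *
s=telemetry.sense();print(s["eef_pos"].round(1),s["contact_force"].round(1),s["torque"].round(2))
E
python3 m.py | head -9
```

```text
time_s: 9.82
eef_pos: [539.4, -274.3, 88.8]
eef_rot: [-0.0, 0.522, 0.853, 0.0]
contact_force: [-0.1, -0.4, -2.2]
grip_width: 0.564
grip_force: 82.8
[ 539.4 -274.3   88.8] [-0.1 -0.4 -2.2] [0.03 0.02 0.  ]
wrist ring (array([ 539.42, -275.01]), np.float64(0.65), 167)
 shoulder of spigot? 133
 cap top z 178.61841156545992
 skirt (array([ 565.15, -250.5 ]), np.float64(0.47), 17)
 topdisc [ 531.92186188 -259.07538771  176.86841003] [114.23011544  58.92025922   7.14637086]
 plate ((538.9824829101562, -275.3597412109375), (104.35028076171875, 105.43573760986328), 86.58340454101562)
scene ring (array([ 536.36, -277.19]), np.float64(0.71), 62)
 shoulder of spigot? 40
 plate ((536.539794921875, -276.34674072265625), (103.24247741699219, 103.30375671386719), 86.2025375366211)
```

```bash
python3 -m jog '{"gripper":[40,40,40],"xyz":[[0,0,-0.2],[0,0,-0.05],[0,0,0]],"delta_rot":[[0,0,0],[0,0,0],[0,0,0]]}'; python3 -m jog '{"gripper":[40,40],"xyz":[[0,0,-0.1],[0,0,0]],"delta_rot":[[0,0,0],[0,0,0]]}'
```

```text
time_s: 10.3
eef_pos: [539.7, -274.4, 83.0]
eef_rot: [0.0, 0.522, 0.853, 0.0]
contact_force: [-0.2, -0.4, 1.4]
grip_width: 0.561
grip_force: 83.3
time_s: 10.55
eef_pos: [539.9, -274.7, 82.6]
eef_rot: [0.001, 0.522, 0.853, -0.0]
contact_force: [-3.0, 1.2, 13.6]
grip_width: 0.565
grip_force: 84.7
```

It rests on the pins with its rim at 51 mm, as expected, at about 14 N. I now turn slowly while pressing lightly.

```bash
for i in 1; do python3 -m jog '{"gripper":[40,40,40],"xyz":[[0,0,0],[0,0,0],[0,0,0]],"delta_rot":[[0,0,-0.5],[0,0,-0.5],[0,0,-0.5]]}'|sed -n '2p;3p;4p'; done
python3 -m jog '{"gripper":[40,40,40],"xyz":[[0,0,0],[0,0,0],[0,0,0]],"delta_rot":[[0,0,-0.5],[0,0,-0.5],[0,0,-0.5]]}'|sed -n '2p;3p;4p'
```

```text
eef_pos: [540.6, -275.2, 82.7]
eef_rot: [0.002, 0.63, 0.777, 0.0]
contact_force: [-1.4, 0.8, 11.7]
eef_pos: [540.4, -275.2, 81.6]
eef_rot: [0.002, 0.726, 0.687, 0.0]
contact_force: [0.8, 0.8, -0.7]
```

The force vanished and z fell, so it has dropped over the pins. I press down gently here.

```bash
python3 -m jog '{"gripper":[40,40,40],"xyz":[[0,0,-0.1],[0,0,-0.1],[0,0,0]],"delta_rot":[[0,0,0],[0,0,0],[0,0,0]]}'; python3 -c "
from h import *
s=telemetry.sense();print(s['torque'].round(2))"
```

```text
time_s: 11.68
eef_pos: [540.8, -274.7, 78.1]
eef_rot: [0.002, 0.726, 0.688, 0.001]
contact_force: [-1.9, 1.9, 14.5]
grip_width: 0.563
grip_force: 84.9
[ 0.3   0.46 -0.63]
```

```bash
python3 -m jog '{"gripper":[40,40],"xyz":[[0,0,0],[0,0,0]],"delta_rot":[[0,0,-0.4],[0,0,0]]}'; python3 -c "
from h import *
s=telemetry.sense();print(s['torque'].round(2),s['contact_force'].round(1),s['eef_pos'].round(1))"
```

```text
time_s: 11.92
eef_pos: [540.0, -274.4, 75.1]
eef_rot: [0.001, 0.748, 0.663, 0.0]
contact_force: [1.4, 0.7, -0.5]
grip_width: 0.56
grip_force: 82.9
[-0.07 -0.33 -0.02] [ 1.4  0.7 -0.5] [ 540.  -274.4   75.1]
```

```bash
python3 -m jog '{"gripper":[40,40,40,40],"xyz":[[0,0,-0.1],[0,0,-0.1],[0,0,-0.1],[0,0,0]],"delta_rot":[[0,0,-0.2],[0,0,0],[0,0,0],[0,0,0]]}'; python3 -c "
from h import *
s=telemetry.sense();print(s['torque'].round(2),s['contact_force'].round(1),s['eef_pos'].round(1))"
```

```text
time_s: 12.42
eef_pos: [540.1, -274.3, 68.3]
eef_rot: [0.001, 0.76, 0.65, 0.0]
contact_force: [0.7, 1.4, 6.4]
grip_width: 0.563
grip_force: 83.7
[ 0.22 -0.19 -0.01] [0.7 1.4 6.4] [ 540.1 -274.3   68.3]
```

```bash
for k in 1; do python3 -m jog '{"gripper":[40,40,40],"xyz":[[0,0,-0.08],[0,0,-0.08],[0,0,0]],"delta_rot":[[0,0,0],[0,0,0],[0,0,0]]}'|sed -n '2p;4p'; done; python3 -m jog '{"gripper":[40,40],"xyz":[[0,0,-0.06],[0,0,0]],"delta_rot":[[0,0,0],[0,0,0]]}'
```

```text
eef_pos: [540.1, -274.3, 66.3]
contact_force: [-2.5, 2.9, 16.2]
time_s: 13.05
eef_pos: [540.0, -274.3, 66.2]
eef_rot: [0.001, 0.76, 0.65, 0.001]
contact_force: [-5.1, 3.6, 24.5]
grip_width: 0.564
grip_force: 85.6
```

A hard stop at TCP z 66.2, against the predicted 66.4, with 26 N against an 11 N spring. One check of seating, bottle and coupler before handing in.

```bash
python3 -m jog '{"gripper":[40,40,40,40],"xyz":[[0,0,0],[0,0,0],[0,0,0],[0,0,0]],"delta_rot":[[0,0,0],[0,0,0],[0,0,0],[0,0,0]]}'|sed -n '2p;4p'; python3 - <<'E'
from h import *
d=cam("scene");P=cloud(d);hsv=cv2.cvtColor(d["img"],cv2.COLOR_BGR2HSV);H,S,V=[hsv[...,i].astype(int) for i in range(3)]
m=((H<6)|(H>174))&(S>120)&(np.hypot(P[...,0]-538,P[...,1]+276)<32)
z=P[m][:,2];print("cap red z",np.percentile(z,[2,98]))
cv2.imwrite("pics/fin.png",cv2.resize(d["img"][130:360,190:440],None,fx=2.5,fy=2.5))
E
```

```text
eef_pos: [540.0, -274.3, 66.2]
contact_force: [-5.4, 4.7, 23.1]
cap red z [32.42623162 98.39731844]
```

View pics/fin.png

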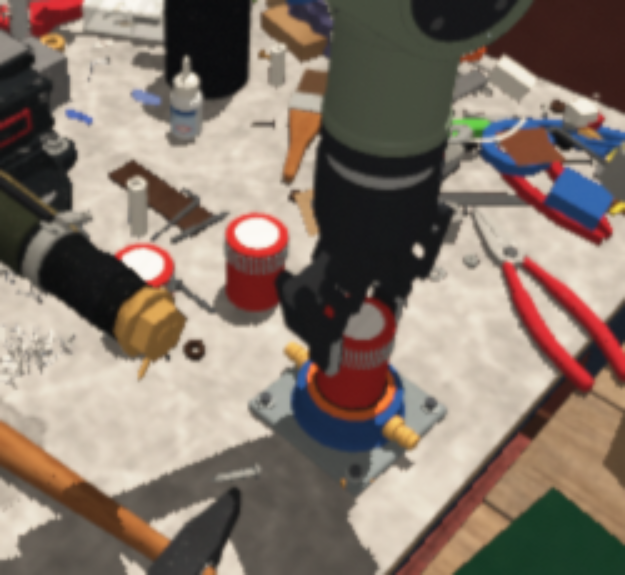

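The picture shows the cap (crop 365,360) upright on the blue body, with its red from about 33 to 98 mm: fully home. The bottle stands at (185,105), and the coupler was never near the arm.

```bash
python3 -c "
from cell import ticket
print(ticket.sign_off())"
```

```text
the job is handed in; nothing more can be done
None
```

The leftmost red cap is fully home on its seat and was handed in at about 14 s, still gripped and pushed down with about 23 N; the glue bottle stands in the last picture, and the coupler wasn't in that picture but the arm never went near it.

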